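# Plug a dial gauge into the pressure comparator and prime it

### The arm

A 6-joint arm with a two-finger parallel gripper is mounted at the origin on the work surface. World frame = base frame: x ahead of the robot, y to its left, z up, the work surface at z = 0. Lengths are in m, angles in rad, forces in N, time in s.
With the tool pointing down it reaches from about 0.35 to 0.975 m from the base axis. Payload 4.9 kg.
Tool frame: the origin (TCP) lies midway between the tips of the shut fingers; the grasp point (between the pads) lies 19 mm behind it (ctrl.hold_point_z is the distance from the TCP to the grasp point, in m); z points along the fingers, y is the line along which they close (so a half turn about z gives the same grasp; the last joint's range is limited). The gripper opens to 85 mm and grips with 20 to 120 N. Pads are 22 mm wide; open, the fingers measure 114 mm over their backs; the gripper's body (76 mm by 85 mm) begins 54 mm behind the grasp point. The pads swing forward as they close: fully open they stand 13 mm farther back than shut.
Start: joints at [-1.435, 0.053, 1.613, -0, 1.476, -0.119], TCP at [0.158, -0.605, 0.231] pointing down, gripper open.
Joint ranges: [-3.01, 3.01], [-1.01, 2.22], [0.06, 2.58], [-1.02, 4.17], [0.09, 2.62], [-3.14, 3.14]. Speed limits (rad/s): [2.57, 2.57, 3.14, 3.14, 3.14, 3.14].

### API

Orientations are given as a rotation vector (axis times angle).
In Python, from station import status, viewer, finish_job, ctrl gives the robot as it stands.
- The arm moves only by the shell command python3 -m jog 'ROWS' [FORCE]. ROWS is JSON, a list of rows, each a list of 7 numbers: the turn, a rotation vector about the tool's x, y, z each as a share of 5 degrees, from -1 to 1, then the shift along the tool's x, y, z each as a share of 30 mm, from -1 to 1, then the opening, from -1 (shut) to 1 (fully open). A call has 1 to 5 rows; each row shifts and turns the commanded pose from where the row before left it, along the tool's axes as they then stand; what a row does not reach is not made up. A row lasts 1/8 s, in which the tool goes at most 62.5 mm and 10.7 degrees, less where a joint would pass 70% of its speed; a pose out of reach is approached as far as the arm can. A call with a number of a shift or a turn outside -1 to 1 is refused whole. A call with a gripper value outside its range is refused whole. The fingers move at their own pace and stop on an object; FORCE is the grip in N (left out, the last holds). Time passes only in rows, so rows that do not move let the fingers close. It gives the time, the measured TCP pose, the force, the opening and the grip force at its end, in the units of the state.
- status.get_obs(): the state, without advancing time (a new reading comes with each control period).
- viewer.get_image(name): name is "side" or "top"; returns a dict with "img" (400x640x3 uint8, red, green, blue), "fovy" (degrees; the focal length in pixels is half the picture's height over the tangent of half this angle, whatever the lens; pixels are square), "cx", "cy" (the principal point, pixels), "rvec" (rotation vector, rad) and "tvec" (3), from world to camera coordinates, as OpenCV has them. Camera axes: x right, y down, z forward; pixel columns grow to the right and rows downward; lengths in m; the calibration is good to about 2 mm. A picture is of the moment at which its call begins. There is no depth.
- finish_job(): hands the job in; it is judged then, once.
The state is a dict: "t": time; "q": joint angles; "dq": joint speeds; "effort": joint torques, N m; "tool_pos": TCP position; "tool_rot": TCP orientation; "contact_force": force on the tool from outside, world axes, zero at the start; "wrist_torque": the same for the moment, N m; "opening": finger opening in m; "grip_force": force on a finger pad.
Only numpy, scipy, OpenCV 4.12 (cv2) and the standard library are available. Lean on these libraries where they do the work, as an engineer would, in place of code of your own. Each camera call takes 0.05 s, during which the arm holds its last target. There are 200 camera calls.

### The job

Take the round dial gauge out of the wooden stand and plug its stem fully home into the open test port of the bench comparator, upright and with its dial facing the front like the big reference gauge beside it, lowering it in rather than dropping it. Once you have let go of the gauge, pull the ball-topped priming lever forward all the way to its stop and let it spring back to rest. Leave the gauge plugged in, and leave the digital manometer, the spanner and the oil bottle where they are.

Things in the scene. Friction and masses are not known exactly. Their poses are not given: they have to be found in the camera images.
- gauge: Round steel dial gauge to plug in. Origin on the stem axis at the underside of its 24 mm seating collar, z up, dial looks to -x. Below: 10 mm round spigot 36 mm long, last 5 mm tapered to 6. Above: 14 mm square neck, then case 63 mm in diameter, 34 mm thick (x), centre 49.5 mm up, top 81. 0.2 to 0.3 kg. Starts upright in either stand bore on its collar, dial facing the robot within 0.75 rad.
- gauge_dial (a point): Centre of the front of the gauge's dial: 17 mm in front of the stem axis (gauge -x), 49.5 mm above the collar's underside. Axes as the gauge's. The flat front and back of the case make a good 34 mm grip from above.
- comparator: Fixed grey bench comparator, base 160 x 360 x 55 mm high (x, y, z), origin under its centre; front is -x (towards the robot, turned 0.25 rad at most). On top: open test port at y = +135 mm; fixed reference gauge at y = 0, 100 mm dial facing front, 44 mm thick, top 219 mm above the bench; pump housing with priming lever at y = -130, 81 mm high. A 56 mm handwheel on the front sticks out 46 mm.
- port_mouth (a point): Centre of the test port's mouth: flat top of a round steel collar, 36 mm in diameter, 100 mm above the bench, 45 mm above the base. Bore vertical, 12 mm in diameter, 40 mm deep. With the gauge fully home its collar's underside lies on this point. Axes as the comparator's.
- priming_lever (a joint): Angle of the sprung priming lever, rad: 0 at rest (leaning 0.45 back from vertical, to comparator +x), growing as the ball is pulled to the front (-x); stop at 0.95 (leaning 0.50 forward). Its spring takes it back: about 2 N at the ball at first, 6 N at the stop.
- lever_ball (a point): Centre of the lever's steel 30 mm ball, 115 mm from the pivot on a 10 mm round steel arm. At rest 169 mm above the bench and 50 mm behind the pivot (comparator +x). Moves with the lever. The space in front of and behind the ball is free.
- lever_pivot (a point): The lever's hinge point in the pump housing, fixed, 65 mm above the bench; the hinge axis is the comparator's y. Axes as the comparator's.
- stand: Fixed wooden gauge stand, 80 x 210 x 45 mm high (x, y, z), origin under its centre. Two bores, 14 mm in diameter and 40 mm deep, at y = -60 and +60 mm: one holds the gauge, the other the manometer, both loose enough to lift out and turn.
- manometer: Digital manometer in the stand's other bore, to be left alone: rectangular grey case 30 mm thick (x), 66 mm wide (y), 85 mm high with a screen; spigot and collar as the gauge's. Origin at its collar's underside, top 101 mm above that.
- spanner: Steel spanner, 170 mm long, lying on the bench behind the stand, to be left alone. x along it.
- oil_bottle: Closed amber bottle, 48 mm in diameter, 115 mm high, standing on the bench at the back, to be left alone. Origin at the centre of its underside.
Not all that is in view belongs to the job. Leave any black, blue or purple look-alike of the gauge alone.

How it is judged:
On the way, in this order (a step that is already met when the one before it is completed fails the run):
1. the gauge is fully home in the test port, upright, dial to the front, and let go of (distance between gauge and port_mouth below 0.004 m and angle between gauge's own z axis and vertical below 0.1 rad and angle between the x axis of gauge and the x axis of comparator, either way round below 0.35 rad and x of gauge_dial in the frame of port_mouth below 0 m and contact force between the fingers and gauge below 0.1 N), for 0.2 s.
2. the priming lever is pulled to its stop with the gauge still home (value of joint priming_lever above 0.88 rad and distance between gauge and port_mouth below 0.004 m), for 0.1 s.
At the end, for the whole second after the job is handed in: The gauge rests in the test port with its collar within 4 mm of the port's mouth, upright within 0.1 rad, its dial to the comparator's front within 0.35 rad (20 degrees); the lever, after having been pulled to its stop (beyond 0.88 rad) with the gauge in place, is back at rest (below 0.06 rad) (value of joint priming_lever below 0.06 rad and distance between gauge and port_mouth below 0.004 m and angle between gauge's own z axis and vertical below 0.1 rad and angle between the x axis of gauge and the x axis of comparator, either way round below 0.35 rad and x of gauge_dial in the frame of port_mouth below 0 m and linear speed of gauge below 0.02 m/s); the robot touches nothing.
It fails at once if the gauge is dropped into the port: let go while still more than 15 mm short of home (horizontal distance between gauge and port_mouth below 0.008 m and z of gauge in the frame of port_mouth between 0.015 and 0.15 m and contact force between the fingers and gauge below 0.05 N).
It fails at once if the manometer is displaced by more than 25 mm (distance of manometer from where it was at the start of the episode above 0.025 m).
It fails at once if the spanner is displaced by more than 25 mm (distance of spanner from where it was at the start of the episode above 0.025 m).
It fails at once if the oil bottle is displaced by more than 25 mm (distance of oil_bottle from where it was at the start of the episode above 0.025 m).
It also fails if it takes over 67 s, if anything falls off the work surface, if the arm or the gripper's body presses on something with over 40 N, if the wrist force passes 120 N, or if a joint passes its speed limit or range.

## Working session

There is one attempt and no reset: what is moved stays moved. The work goes in short steps, Python scripts to look and compute and a shell command to move; the robot and the scene stay as the last step left them, time stands still between calls to the robot, and variables do not carry over. Pictures are saved under pics/ and viewed, at most 10 in all, crops included, and the job is handed in when it is done.

```bash
ls; mkdir -p pics; python3 - <<'E'
from station import status, viewer
import cv2,numpy as np
np.set_printoptions(precision=4,suppress=True)
for n in("side","top"):
    d=viewer.get_image(n); cv2.imwrite(f"pics/{n}0.png",d["img"][:,:,::-1])
    R=cv2.Rodrigues(np.array(d["rvec"]))[0]
    print(n,d["fovy"],d["cx"],d["cy"],d["rvec"],d["tvec"],-R.T@np.array(d["tvec"]),[k for k in d])
print(status.get_obs())
E
```

```text
pics
side 48.9678620309923 319.659473356005 202.94644653995283 [ 0.7481 -2.7102  0.97  ] [0.5241 0.264  1.1916] [0.1816 0.7454 1.0843] ['img', 'fovy', 'cx', 'cy', 'rvec', 'tvec']
top 54.75589792214661 324.70410107537674 197.77330513145176 [ 2.0432 -2.1618  0.2458] [0.0711 0.6001 1.1129] [0.337  0.0508 1.2197] ['img', 'fovy', 'cx', 'cy', 'rvec', 'tvec']
{'t': 0.1, 'q': array([-1.435 ,  0.0534,  1.6142, -0.    ,  1.476 , -0.119 ]), 'dq': array([-0.0003, -0.0008, -0.0024,  0.0008, -0.    ,  0.0023]), 'effort': array([ -0.0015, -39.4909, -37.1364,  -0.0002,   0.0039,  -0.    ]), 'tool_pos': array([ 0.1575, -0.6042,  0.2301]), 'tool_rot': array([-3.1142, -0.3989,  0.    ]), 'contact_force': array([ 0.3356,  0.03  , -0.8688]), 'wrist_torque': array([ 0.0501,  0.0132, -0.0193]), 'grip_force': 0.0, 'opening': 0.08509872436600473}
```

View pics/side0.png

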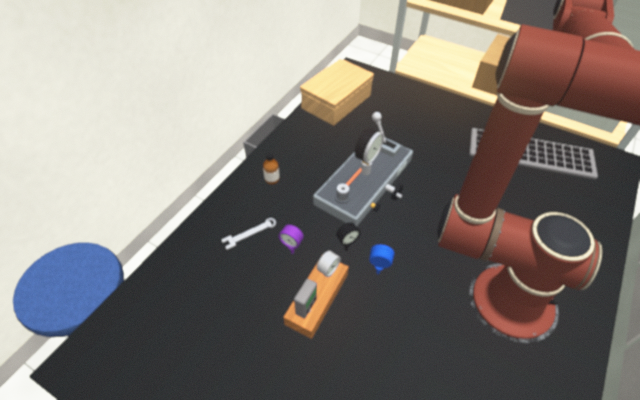

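View pics/top0.png

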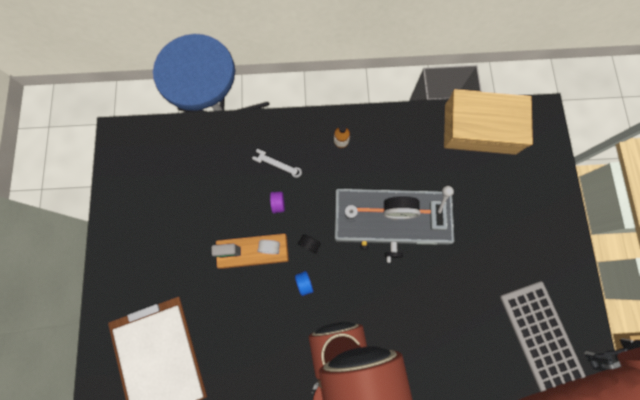

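The side view shows the stand around (317,297), with the gauge at (330,265). The comparator is at (365,180), its port at (343,189) and the lever ball at (377,117). In the top view the stand is at (251,251), the gauge at (268,246), the port at (351,211) and the ball at (448,191). I'll enlarge these areas next.

```bash
python3 - <<'E'
import cv2,numpy as np
t=cv2.imread("pics/top0.png");s=cv2.imread("pics/side0.png")
def crop(im,x,y,w,h,k,name):
    c=cv2.resize(im[y:y+h,x:x+w],None,fx=k,fy=k,interpolation=cv2.INTER_CUBIC)
    for i in range(0,w,10): cv2.line(c,(i*k,0),(i*k,8 if (x+i)%50 else 16),(0,255,255),1); 
    for i in range(0,w,20): cv2.putText(c,str(x+i),(i*k,26),0,.35,(0,255,255))
    for j in range(0,h,10): cv2.line(c,(0,j*k),(8,j*k),(0,255,255),1); cv2.putText(c,str(y+j),(10,j*k+4),0,.35,(0,255,255))
    cv2.imwrite(name,c)
crop(t,200,175,265,100,3,"pics/tc.png")
crop(s,270,100,150,240,2,"pics/x.png")
crop(s,280,100,140,120,5,"pics/sc1.png")
crop(s,275,215,120,125,4,"pics/sc2.png")
E
```

```text
(no output)
```

View pics/tc.png

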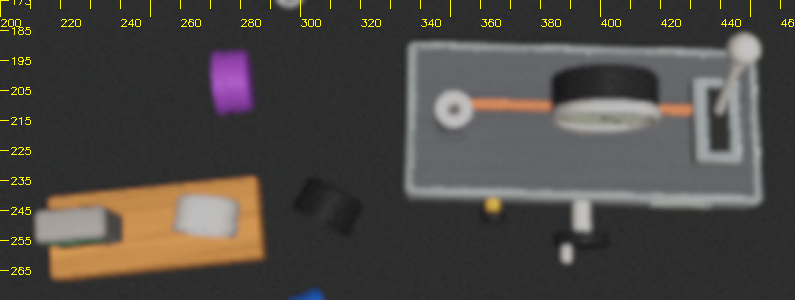

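View pics/sc1.png

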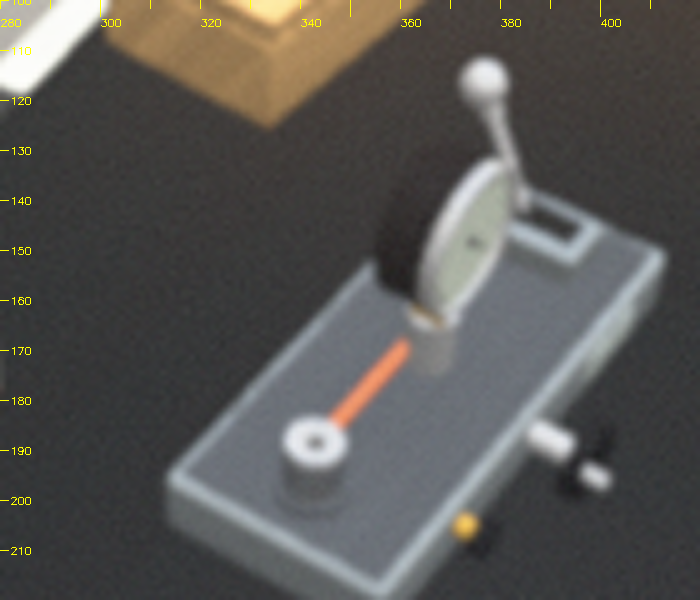

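View pics/sc2.png

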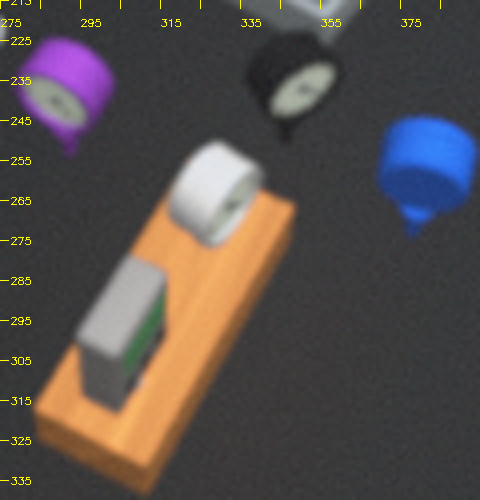

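The crops give me the comparator and stand corners, the port rim, the ball and the gauge case. I'll fit poses to these.

```bash
cat > h.py <<'E'
import numpy as np,cv2
from scipy.optimize import least_squares,minimize
from scipy.spatial.transform import Rotation as Ro
np.set_printoptions(precision=4,suppress=True)
C={'side':(48.9678620309923,319.659,202.946),'top':(54.75589792214661,324.704,197.773)}
import pickle,os
def cams():
    if not os.path.exists('cam.pkl'):
        from station import viewer
        pickle.dump({n:{k:np.array(v) for k,v in viewer.get_image(n).items()} for n in C},open('cam.pkl','wb'))
    return pickle.load(open('cam.pkl','rb'))
D=cams()
def proj(n,P):
    d=D[n];f=200/np.tan(np.radians(d['fovy'])/2)
    K=np.array([[f,0,d['cx']],[0,f,d['cy']],[0,0,1.]])
    return cv2.projectPoints(np.asarray(P,float).reshape(-1,3),d['rvec'],d['tvec'],K,None)[0][:,0]
def w(p,P):  # planar pose to world
    P=np.asarray(P,float).reshape(-1,3);c,s=np.cos(p[2]),np.sin(p[2])
    return np.c_[p[0]+c*P[:,0]-s*P[:,1],p[1]+s*P[:,0]+c*P[:,1],P[:,2]]
def fit(obs,p0):
    r=lambda p:np.concatenate([(proj(n,w(p,L))-px)[0] for n,L,px in obs])
    s=least_squares(r,p0,loss='soft_l1');return s.x,r(s.x).reshape(-1,2)
E
python3 - <<'E'
from h import *
a=[.08,.18,.055];z=.055
ob=[('top',(.08,.18,z),(336.7,189)),('top',(-.08,.18,z),(336,239.3)),('top',(-.08,-.18,z),(453.3,242.7)),('top',(.08,-.18,z),(452.7,191.7)),
('side',(.08,.18,z),(314.4,195.6)),('side',(-.08,.18,z),(356.4,218.4)),('side',(-.08,-.18,z),(412,151.6))]
c,r=fit(ob,[.6,0,0]);print('comp',c);print(r)
# port xy from both, and ball
for nm,t,s,p0 in(('port',(351.3,211.3),(343.2,188.4),[.6,.1,.1]),('ball',(448,191),(376.8,116.4),[.6,-.1,.17])):
    f=lambda p:np.r_[proj('top',p)[0]-t,proj('side',p)[0]-s]
    q=least_squares(f,p0);print(nm,q.x,q.fun)
    g=least_squares(lambda p:f([p[0],p[1],p0[2] if nm=='port' else .169]),p0[:2]);print(' z fixed',g.x,g.fun)
print('pred port',w(c,(0,.135,.1)))
z=.045
ob=[('top',(.04,.105,z),(216,241)),('top',(.04,-.105,z),(285.7,234)),('top',(-.04,-.105,z),(288,261)),('top',(-.04,.105,z),(217,268)),
('side',(-.04,.105,z),(312.5,331.3)),('side',(.04,.105,z),(284,317)),('side',(-.04,-.105,z),(348.5,266.8))]
s,r=fit(ob,[.45,.3,0]);print('stand',s);print(r)
g=w(s,(0,-.06,.045))[0];print('bore',g)
# gauge silhouette
M={}
for n,(x0,x1,y0,y1) in(('top',(245,285,225,262)),('side',(308,345,245,280))):
    im=cv2.imread(f'pics/{n}0.png');h=cv2.cvtColor(im,cv2.COLOR_BGR2HSV)
    m=((h[...,1]<75)&(h[...,2]>95)).astype(np.uint8);k=np.zeros_like(m);k[y0:y1,x0:x1]=1;m*=k
    m=cv2.morphologyEx(m,cv2.MORPH_CLOSE,np.ones((5,5)));M[n]=m;print(n,m.sum())
th=np.linspace(0,2*np.pi,60)
L=np.concatenate([np.c_[0*th+x,.0315*np.cos(th),.0495+.0315*np.sin(th)] for x in(-.017,.017)])
def cost(p):
    e=0
    for n in M:
        P=w(p,L);P[:,2]+=.045
        hl=cv2.convexHull((proj(n,P)*8*16).astype(np.int32))
        im=np.zeros((3200,5120),np.uint8);cv2.fillConvexPoly(im,hl,1,shift=4)
        e+=np.abs(cv2.resize(im.astype(np.float32)[1600:2400,1600:3200],None,fx=1/8,fy=1/8,interpolation=cv2.INTER_AREA)-M[n][200:300,200:400]).sum() if n!='x' else 0
    return e
for y in np.arange(-.75,.76,.25):
    q=minimize(cost,[g[0],g[1],y],method='Nelder-Mead',options=dict(initial_simplex=[[g[0],g[1],y],[g[0]+.006,g[1],y],[g[0],g[1]+.006,y],[g[0],g[1],y+.12]],maxiter=60));print(q.x,q.fun)
E
```

```text
comp [ 0.5395 -0.1733 -0.0838]
[[-0.4212 -0.6406]
 [-0.8214  0.3731]
 [ 1.3524  0.2409]
 [-0.537  -0.2837]
 [-1.4636 -0.9422]
 [ 0.5663  0.64  ]
 [ 2.2298 -1.6646]]
port [ 0.5515 -0.0388  0.0959] [-0.0163 -0.0518  0.0518  0.0177]
 z fixed [ 0.5505 -0.0374] [-0.381   0.039   0.1904 -0.4568]
ball [ 0.5803 -0.3085  0.1669] [ 0.0073  0.0234 -0.0267 -0.0088]
 z fixed [ 0.5797 -0.3074] [-0.1407  0.0594  0.047  -0.2589]
pred port [[ 0.5508 -0.0388  0.1   ]]
stand [0.4564 0.2676 0.0459]
[[ 0.1751  0.2866]
 [-0.7325  0.2699]
 [-0.9347 -0.4002]
 [ 0.214  -0.17  ]
 [-0.2923 -0.0809]
 [ 0.3226 -0.2147]
 [ 0.4903 -0.4654]]
bore [0.4591 0.2076 0.045 ]
top 267
side 438
[ 0.4599  0.2072 -0.1345] 64.203125
[ 0.46    0.2074 -0.1368] 64.375
[ 0.4599  0.2074 -0.129 ] 63.828125
[ 0.4601  0.2074 -0.1354] 63.8125
[ 0.4601  0.2073 -0.1423] 64.046875
[0.4599 0.2075 0.6527] 263.296875
[0.4608 0.2074 0.7985] 263.390625
```

```bash
cat > rem.py <<'E'
# remaining to target: x y z(TCP) tool-yaw -> tool-axis shares
import sys,numpy as np
from scipy.spatial.transform import Rotation as Ro
from station import status
o=status.get_obs();R=Ro.from_rotvec(o['tool_rot']).as_matrix()
x,y,z,t=map(float,sys.argv[1:5]);c,s=np.cos(t),np.sin(t)
G=np.array([[c,s,0],[s,-c,0],[0,0,-1]])
np.set_printoptions(precision=3,suppress=True)
print('t',o['t'],'pos',o['tool_pos'],'yaw',np.arctan2(R[1,0],R[0,0]),'F',o['contact_force'],'grip',o['grip_force'],o['opening'],'q',o['q'])
print('turn shares',Ro.from_matrix(R.T@G).as_rotvec()/np.radians(5),'shift shares now',R.T@(np.array([x,y,z])-o['tool_pos'])/.03,' after turn',G.T@(np.array([x,y,z])-o['tool_pos'])/.03)
E
for i in 1 2; do :; done
python3 -m jog '[[0,0,-1,0,0,0,1],[0,0,-1,0,0,0,1],[0,0,-1,0,0,0,1],[0,0,-1,0,0,0,1],[0,0,-1,0,0,0,1]]'
python3 -m jog '[[0,0,-1,0,0,0,1],[0,0,-1,0,0,0,1],[0,0,-1,0,0,0,1],[0,0,-1,0,0,0,1],[0,0,-1,0,0,0,1]]'
python3 -m jog '[[0,0,-1,0,0,0,1],[0,0,-1,0,0,0,1],[0,0,-1,0,0,0,1],[0,0,-0.5,0,0,0,1],[0,0,0,0,0,0,1]]'
python3 rem.py 0.4595 0.2075 0.23 1.436
```

```text
t: 0.82
tool_pos: [0.1575, -0.6046, 0.2309]
tool_rot: [-2.954, -1.068, -0.0]
contact_force: [-0.3, -0.6, 0.6]
opening: 0.0854
grip_force: 0.0
t: 1.45
tool_pos: [0.1575, -0.6046, 0.2309]
tool_rot: [-2.653, -1.682, -0.0]
contact_force: [0.6, -0.1, 0.2]
opening: 0.0854
grip_force: 0.0
t: 2.08
tool_pos: [0.1575, -0.6046, 0.231]
tool_rot: [-2.369, -2.062, -0.0]
contact_force: [-0.1, 1.1, -0.6]
opening: 0.0854
grip_force: 0.0
t 2.075 pos [ 0.158 -0.605  0.231] yaw 1.4323448456165133 F [-0.072  1.105 -0.575] grip 0.0 0.08543335552333929 q [-1.435  0.053  1.613  0.     1.476 -1.297]
turn shares [-0.001 -0.006 -0.042] shift shares now [28.202  6.234  0.048]  after turn [28.179  6.337  0.034]
```

```bash

python3 -m jog '[[0,0,0,1,1,0,1],[0,0,0,1,1,0,1],[0,0,0,1,1,0,1],[0,0,0,1,1,0,1],[0,0,0,1,1,0,1]]' | tail -0
python3 -m jog '[[0,0,0,1,1,0,1],[0,0,0,1,0,0,1],[0,0,0,1,0,0,1],[0,0,0,1,0,0,1],[0,0,0,1,0,0,1]]' | tail -0
python3 -m jog '[[0,0,0,1,0,0,1],[0,0,0,1,0,0,1],[0,0,0,1,0,0,1],[0,0,0,1,0,0,1],[0,0,0,1,0,0,1]]' | tail -0
python3 -m jog '[[0,0,0,1,0,0,1],[0,0,0,1,0,0,1],[0,0,0,1,0,0,1],[0,0,0,1,0,0,1],[0,0,0,1,0,0,1]]' | tail -0
python3 -m jog '[[0,0,0,1,0,0,1],[0,0,0,1,0,0,1],[0,0,0,1,0,0,1],[0,0,0,1,0,0,1],[0,0,0,1,0,0,1]]' | tail -0
python3 -m jog '[[0,0,0,1,0,0,1],[0,0,0,1,0,0,1],[0,0,0,1,0,0,1],[0,0,0,0.2,0.25,0,1],[0,0,0,0,0,0,1]]'
python3 rem.py 0.4595 0.2075 0.08 1.436
```

```text
t: 5.82
tool_pos: [0.4598, 0.2071, 0.2312]
tool_rot: [2.369, 2.063, -0.001]
contact_force: [0.5, -0.3, -0.5]
opening: 0.0856
grip_force: 0.0
t 5.825 pos [0.46  0.207 0.231] yaw 1.4326886956328133 F [ 0.481 -0.305 -0.485] grip 0.0 0.08559575763373684 q [ 0.276 -0.241  1.888 -0.001  1.496  0.414]
turn shares [-0.003  0.008 -0.038] shift shares now [ 0.016 -0.012  5.039]  after turn [ 0.012 -0.013  5.039]Exception ignored on flushing sys.stdout:
BrokenPipeError: [Errno 32] Broken pipe
Exception ignored on flushing sys.stdout:
BrokenPipeError: [Errno 32] Broken pipe
Exception ignored on flushing sys.stdout:
BrokenPipeError: [Errno 32] Broken pipe
Exception ignored on flushing sys.stdout:
BrokenPipeError: [Errno 32] Broken pipe
Exception ignored on flushing sys.stdout:
BrokenPipeError: [Errno 32] Broken pipe
```

```bash

python3 -m jog '[[0,0,0,0,0,1,1],[0,0,0,0,0,1,1],[0,0,0,0,0,1,1],[0,0,0,0,0,1,1],[0,0,0,0,0,0.75,1]]'
python3 -m jog '[[0,0,0,0,0,0.4,1],[0,0,0,0,0,0,1],[0,0,0,0,0,0,0.3],[0,0,0,0,0,0,0],[0,0,0,0,0,0,-0.2]]' 40
python3 -m jog '[[0,0,0,0,0,0,-1],[0,0,0,0,0,0,-1],[0,0,0,0,0,0,-1],[0,0,0,0,0,0,-1],[0,0,0,0,0,0,-1]]' 40
python3 rem.py 0.4595 0.2075 0.176 1.436
```

```text
t: 6.45
tool_pos: [0.459, 0.206, 0.0874]
tool_rot: [-2.371, -2.061, 0.002]
contact_force: [-0.3, -0.4, 0.2]
opening: 0.0853
grip_force: 0.0
t: 7.08
tool_pos: [0.4603, 0.2076, 0.0777]
tool_rot: [2.368, 2.063, 0.003]
contact_force: [4.5, -0.6, -1.6]
opening: 0.035
grip_force: 3.0
t: 7.7
tool_pos: [0.4603, 0.2076, 0.0777]
tool_rot: [2.369, 2.063, 0.002]
contact_force: [0.5, -0.5, 5.7]
opening: 0.0334
grip_force: 40.9
t 7.7 pos [0.46  0.208 0.078] yaw 1.4329390225367395 F [ 0.452 -0.487  5.653] grip 40.896350741386414 0.03343580324067744 q [ 0.276 -0.088  2.021 -0.     1.207  0.414]
turn shares [ 0.017 -0.007 -0.035] shift shares now [-0.004 -0.02  -3.276]  after turn [-0.006 -0.025 -3.276]
```

```bash

python3 -m jog '[[0,0,0,0,0,-0.3,-1],[0,0,0,0,0,-0.6,-1],[0,0,0,0,0,-1,-1],[0,0,0,0,0,-1,-1],[0,0,0,0,0,-1,-1]]'
python3 -m jog '[[0,0,0,0,0,-0.5,-1],[0,0,-0.3,0,0,0,-1],[0,0,-0.3,0,0,0,-1],[0,0,0,0,0,0,-1]]'
python3 rem.py 0.5507 -0.038 0.21 1.487
```

```text
t: 8.32
tool_pos: [0.4582, 0.2071, 0.1939]
tool_rot: [-2.368, -2.062, 0.005]
contact_force: [-0.4, -0.1, -2.4]
opening: 0.0336
grip_force: 41.5
t: 8.82
tool_pos: [0.4586, 0.2071, 0.207]
tool_rot: [-2.313, -2.124, 0.004]
contact_force: [-0.2, -0.9, -3.1]
opening: 0.0337
grip_force: 41.6
t 8.825 pos [0.459 0.207 0.207] yaw 1.4855758213837784 F [-0.182 -0.876 -3.107] grip 41.62687361240387 0.03370979855784683 q [ 0.276 -0.226  1.915  0.     1.456  0.361]
turn shares [-0.035  0.012 -0.016] shift shares now [-7.881  3.753 -0.103]  after turn [-7.886  3.742 -0.1  ]
```

```bash

python3 -m jog '[[0,0,0,-0.6,0.3,0,-1],[0,0,0,-1,0.5,0,-1],[0,0,0,-1,0.5,0,-1],[0,0,0,-1,0.5,0,-1],[0,0,0,-1,0.5,0,-1]]' >/dev/null
python3 -m jog '[[0,0,0,-1,0.5,0,-1],[0,0,0,-1,0.5,0,-1],[0,0,0,-0.8,0.3,0,-1],[0,0,0,-0.48,0.14,0,-1],[0,0,0,0,0,0,-1]]' >/dev/null
python3 -m jog '[[0,0,0,0,0,0,-1]]' >/dev/null
python3 rem.py 0.5507 -0.038 0.21 1.487
python3 - <<'E'
from station import viewer
import cv2
ims=[]
for n,(x,y) in(("side",(280,110)),("top",(290,150))):
    d=viewer.get_image(n);im=d["img"][:,:,::-1].copy();cv2.imwrite(f"pics/{n}1.png",im)
    ims.append(cv2.resize(im[y:y+110,x:x+100],None,fx=4,fy=4,interpolation=cv2.INTER_CUBIC))
cv2.imwrite("pics/m1.png",cv2.hconcat(ims))
E
```

```text
t 10.2 pos [ 0.551 -0.037  0.208] yaw 1.4858332021146639 F [-0.486  1.105 -3.414] grip 41.5790069103241 0.03360268356418978 q [-0.202 -0.106  1.807  0.001  1.441 -0.117]
turn shares [-0.008 -0.007 -0.013] shift shares now [-0.035 -0.001 -0.05 ]  after turn [-0.035 -0.001 -0.05 ]
```

View pics/m1.png

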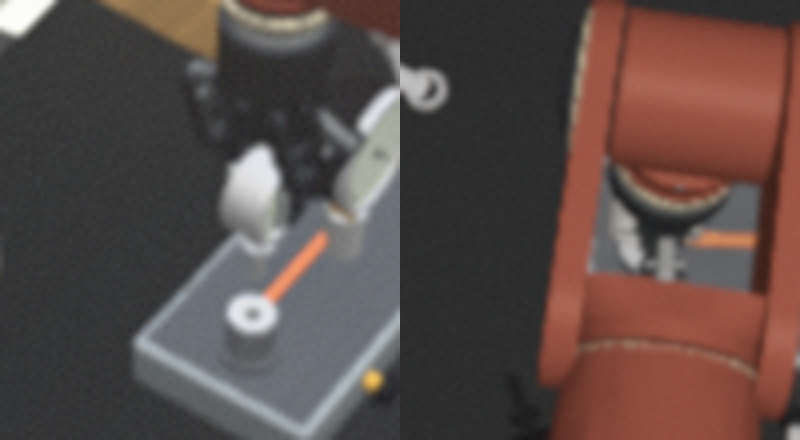

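The side crop shows the gauge upright in the hand above the port. Its collar is near (345.5,171), the spigot tip near (345,180) and the port mouth at (343,188). The arm blocks the top view. I'll compare these with the predicted pixels.

```bash
python3 - <<'E'
from h import *
for nm,P in(('collar',(.551,-.037,.1765)),('tip',(.551,-.037,.139)),('home',(.551,-.037,.1)),('dx+5mm',(.556,-.037,.1)),('dy+5',(.551,-.032,.1))):print(nm,proj('side',P))
im=cv2.imread('pics/side1.png');g=im.astype(int)
for y in range(168,185):print(y,g[y,336:356].sum(1)//3)
E
```

```text
collar [[344.5761 170.2398]]
tip [[343.8671 179.1323]]
home [[343.1631 187.9615]]
dx+5mm [[341.692  187.3073]]
dy+5 [[342.3551 189.0457]]
168 [ 59  82 114 138 138 125 115 116 123 138 159 181 193 187 155 131 116 112
 112 113]
169 [ 78 114 142 159 159 148 128 117 121 138 162 180 183 167 139 120 111 110
 110 109]
170 [109 138 152 153 163 167 158 141 132 142 162 172 163 142 122 115 111 111
 111 112]
171 [138 152 144 140 150 173 183 172 158 160 172 180 159 132 115 114 110 110
 111 117]
172 [149 144 128 124 131 155 175 179 174 173 177 170 150 125 114 111 112 114
 115 130]
173 [144 128 118 115 118 127 147 157 162 160 157 147 127 118 112 110 110 113
 129 153]
174 [129 119 116 111 115 113 119 129 135 136 131 124 115 111 108 111 113 129
 153 162]
175 [117 114 113 113 112 111 111 118 124 125 118 112 109 109 111 115 127 148
 163 166]
176 [113 117 113 111 112 112 114 113 119 122 119 111 109 110 112 125 144 161
 166 156]
177 [115 111 113 114 111 113 112 116 118 120 116 113 109 115 124 141 160 166
 160 142]
178 [113 113 111 112 115 113 114 117 116 118 116 110 112 121 143 158 162 159
 145 125]
179 [113 112 113 113 112 114 114 116 118 115 110 113 118 141 155 164 160 148
 128 114]
180 [114 112 109 116 113 113 112 111 113 112 112 118 136 156 162 162 149 127
 118 113]
181 [112 112 114 110 115 113 114 109 112 109 118 133 153 164 163 152 132 120
 109 111]
182 [113 111 113 116 123 128 127 127 121 122 135 154 164 161 153 136 118 113
 111 112]
183 [111 117 127 143 158 164 168 162 156 156 164 170 164 157 134 118 112 113
 108 110]
184 [114 133 159 184 201 210 210 205 202 202 199 183 163 138 119 111 111 111
 109 109]
```

```bash
python3 - <<'E'
from h import *
from scipy import ndimage as nd
pc={}
for n,f,(x0,x1,y0,y1) in(('top','top0',(343,358,204,220)),('side','side0',(334,352,181,194)),('side1','side1',(334,352,181,194))):
    im=cv2.imread(f'pics/{f}.png').astype(float);b=im[y0:y1,x0:x1]
    wgt=b.min(2);hs=b.max(2)-b.min(2)
    m=(wgt>160)&(hs<50);l,k=nd.label(m);i=np.argmax(nd.sum(m,l,range(1,k+1)))+1;m=nd.binary_fill_holes(l==i)
    (e,ax,_)=cv2.fitEllipse(cv2.findContours(m.astype(np.uint8),0,1)[0][0])
    cy,cx=nd.center_of_mass(m);print(n,(x0+cx,y0+cy),'ell',(x0+e[0],y0+e[1]),ax,m.sum());pc[n]=(x0+cx,y0+cy)
f=lambda p:np.r_[proj('top',[p[0],p[1],.1])[0]-pc['top'],proj('side',[p[0],p[1],.1])[0]-(pc['side'])]
q=least_squares(f,[.55,-.04]);print('port',q.x,q.fun)
# gauge silhouette, proper pixel centres
M={}
for n,(x0,x1,y0,y1) in(('top',(245,285,225,262)),('side',(308,345,245,280))):
    h=cv2.cvtColor(cv2.imread(f'pics/{n}0.png'),cv2.COLOR_BGR2HSV)
    m=((h[...,1]<75)&(h[...,2]>95)).astype(np.uint8);k=np.zeros_like(m);k[y0:y1,x0:x1]=1
    M[n]=cv2.morphologyEx(m*k,cv2.MORPH_CLOSE,np.ones((5,5)))
th=np.linspace(0,2*np.pi,60)
L=np.concatenate([np.c_[0*th+x,.0315*np.cos(th),.0945+.0315*np.sin(th)] for x in(-.017,.017)])
def cost(p,ns=('top','side')):
    e=0
    for n in ns:
        im=np.zeros((800,1600),np.uint8);cv2.fillConvexPoly(im,cv2.convexHull(((((proj(n,w(p,L))-[200,200])*8)+3.5)*16).astype(np.int32)),1,shift=4)
        e+=np.abs(cv2.resize(im.astype(np.float32),None,fx=1/8,fy=1/8,interpolation=cv2.INTER_AREA)-M[n][200:300,200:400]).sum()
    return e
q=minimize(cost,[.4595,.2075,-.13],method='Nelder-Mead',options=dict(initial_simplex=[[.4595,.2075,-.13],[.465,.2075,-.13],[.4595,.213,-.13],[.4595,.2075,-.05]]));print('gauge',q.x,q.fun)
# stem column in side1, rows 175-179
g=cv2.imread('pics/side1.png').astype(float).mean(2)
for r in range(173,180):
    s=np.clip(g[r,340:350]-113,0,None);print(r,(s*np.arange(340,350)).sum()/s.sum(),end=' ')
E
```

```text
top (np.float64(350.7692307692308), np.float64(210.875)) ell (350.7662672996521, 210.88834476470947) (10.369894981384277, 10.979354858398438) 104
side (np.float64(342.6421052631579), np.float64(187.8)) ell (342.6304998397827, 187.79329299926758) (8.956035614013672, 11.520116806030273) 95
side1 (np.float64(342.63829787234044), np.float64(187.85106382978722)) ell (342.6270456314087, 187.85406494140625) (8.785645484924316, 11.603053092956543) 94
port [ 0.5523 -0.0369] [-0.0627 -0.124   0.1379  0.0158]
gauge [ 0.4615  0.2073 -0.1309] 67.703125
173 344.5051311288484 174 344.64820846905536 175 344.5242718446602 176 344.87142857142857 177 345.03030303030306 178 345.15730337078645 179 347.18918918918916
```

```bash

python3 -m jog '[[0,0,0,0,0.03,0.4,-1],[0,0,0,0,0,0.4,-1],[0,0,0,0,0,0.3,-1],[0,0,0,0,0,0.1,-1],[0,0,0,0,0,0,-1]]'
python3 -m jog '[[0,0,0,0,0,0.1,-1],[0,0,0,0,0,0.1,-1],[0,0,0,0,0,0.05,-1],[0,0,0,0,0,0,-1]]'
python3 rem.py 0.5517 -0.037 0.1327 1.487
```

```text
t: 10.92
tool_pos: [0.5519, -0.0378, 0.1725]
tool_rot: [-2.314, -2.124, 0.0]
contact_force: [0.0, -0.5, -1.1]
opening: 0.0337
grip_force: 41.6
t: 11.42
tool_pos: [0.5519, -0.0378, 0.1651]
tool_rot: [-2.314, -2.124, 0.0]
contact_force: [0.2, -0.6, -3.2]
opening: 0.0334
grip_force: 41.6
t 11.425 pos [ 0.552 -0.038  0.165] yaw 1.4852307510699096 F [ 0.227 -0.608 -3.21 ] grip 41.612523794174194 0.033442126229642904 q [-0.203 -0.068  1.845 -0.     1.365 -0.117]
turn shares [-0.004 -0.    -0.02 ] shift shares now [ 0.026 -0.009  1.081]  after turn [ 0.026 -0.01   1.081]
```

```bash

python3 -m jog '[[0,0,0,0.02,0,0.1,-1],[0,0,0,0,0,0.1,-1],[0,0,0,0,0,0.05,-1],[0,0,0,0,0,0,-1]]'
python3 rem.py 0.5517 -0.037 0.1327 1.487
```

```text
t: 11.92
tool_pos: [0.552, -0.0373, 0.1576]
tool_rot: [2.314, 2.124, -0.0]
contact_force: [0.1, -0.3, -3.1]
opening: 0.0336
grip_force: 41.5
t 11.925 pos [ 0.552 -0.037  0.158] yaw 1.4852247969516632 F [ 0.12  -0.318 -3.084] grip 41.53559982776642 0.033581176642844705 q [-0.202 -0.061  1.852 -0.     1.351 -0.116]
turn shares [-0.002  0.003 -0.02 ] shift shares now [ 0.01  -0.012  0.829]  after turn [ 0.01  -0.012  0.829]
```

```bash

python3 -m jog '[[0,0,0,0,0,0.1,-1],[0,0,0,0,0,0.15,-1],[0,0,0,0,0,0.15,-1],[0,0,0,0,0,0.1,-1],[0,0,0,0,0,0,-1]]'
python3 -m jog '[[0,0,0,0,0,0.1,-1],[0,0,0,0,0,0.1,-1],[0,0,0,0,0,0,-1]]'
python3 rem.py 0.5517 -0.037 0.1327 1.487
```

```text
t: 12.55
tool_pos: [0.552, -0.0373, 0.1423]
tool_rot: [2.314, 2.124, -0.0]
contact_force: [2.0, -1.9, -3.4]
opening: 0.0338
grip_force: 41.5
t: 12.92
tool_pos: [0.5521, -0.0373, 0.1365]
tool_rot: [2.314, 2.124, -0.0]
contact_force: [1.2, -2.1, -3.7]
opening: 0.0333
grip_force: 41.4
t 12.925 pos [ 0.552 -0.037  0.136] yaw 1.485190410037807 F [ 1.24 -2.05 -3.74] grip 41.3972407579422 0.0332731895738355 q [-0.202 -0.04   1.869 -0.     1.313 -0.116]
turn shares [ 0.001  0.002 -0.021] shift shares now [ 0.01  -0.014  0.125]  after turn [ 0.01  -0.014  0.125]
```

```bash

python3 -m jog '[[0,0,0,0,0,0.06,-1],[0,0,0,0,0,0.05,-1],[0,0,0,0,0,0,-1]]'
python3 -m jog '[[0,0,0,0,0,0.04,-1],[0,0,0,0,0,0,-1]]'
python3 rem.py 0.5517 -0.037 0.1327 1.487
```

```text
t: 13.3
tool_pos: [0.5522, -0.0373, 0.1335]
tool_rot: [2.314, 2.124, 0.0]
contact_force: [1.4, -2.7, -2.8]
opening: 0.0335
grip_force: 41.6
t: 13.55
tool_pos: [0.5523, -0.0373, 0.1328]
tool_rot: [2.314, 2.124, 0.0]
contact_force: [-0.6, -3.3, 1.5]
opening: 0.0338
grip_force: 41.7
t 13.55 pos [ 0.552 -0.037  0.133] yaw 1.485311731326761 F [-0.566 -3.286  1.457] grip 41.74565613269806 0.033849881275512285 q [-0.202 -0.036  1.871 -0.     1.306 -0.116]
turn shares [ 0.004  0.002 -0.019] shift shares now [ 0.009 -0.02   0.003]  after turn [ 0.009 -0.02   0.003]
```

```bash

python3 -m jog '[[0,0,0,0,0,0.04,-1],[0,0,0,0,0,0,-1],[0,0,0,0,0,0,1],[0,0,0,0,0,0,1],[0,0,0,0,0,0,1]]'
python3 -m jog '[[0,0,0,0,0,0,1],[0,0,0,0,0,-0.3,1],[0,0,0,0,0,-1,1],[0,0,0,0,0,-1,1],[0,0,0,0,0,-1,1]]'
python3 -m jog '[[0,0,0,0,0,-1,1],[0,0,0,0,-1,-0.5,1],[0,0,0,0,-1,0,1],[0,0,0,0,-1,0,1],[0,0,0,0,-1,0,1]]'
python3 - <<'E'
from h import *
from station import viewer
for n,(x,y) in(("side",(280,100)),("top",(300,150))):
    d=viewer.get_image(n);im=d["img"][:,:,::-1].copy();cv2.imwrite(f"pics/{n}2.png",im)
a=cv2.imread("pics/side2.png");b=cv2.imread("pics/top2.png")
k=lambda im,x,y:cv2.resize(im[y:y+130,x:x+130],None,fx=3,fy=3,interpolation=cv2.INTER_CUBIC)
cv2.imwrite("pics/m2.png",cv2.hconcat([k(a,290,100),k(b,310,150)]))
# predicted case outline & collar/port gap
print(proj('side',[(.552,-.037,.1),(.552,-.037,.181),(.552,-.037,.1495)]),proj('top',[(.552,-.037,.181)]))
E
```

```text
t: 14.18
tool_pos: [0.5519, -0.0369, 0.1308]
tool_rot: [-2.314, -2.124, -0.0]
contact_force: [0.3, 0.4, 0.1]
opening: 0.0843
grip_force: 0.0
t: 14.8
tool_pos: [0.5522, -0.0372, 0.2318]
tool_rot: [2.314, 2.124, 0.001]
contact_force: [1.2, -0.1, -0.2]
opening: 0.0852
grip_force: 0.0
t: 15.42
tool_pos: [0.4317, -0.0269, 0.2759]
tool_rot: [2.314, 2.124, 0.001]
contact_force: [0.3, 0.2, -0.1]
opening: 0.0853
grip_force: 0.0
[[342.8686 187.8305]
 [344.3537 169.012 ]
 [343.7587 176.5513]] [[352.644  205.1576]]
```

View pics/m2.png

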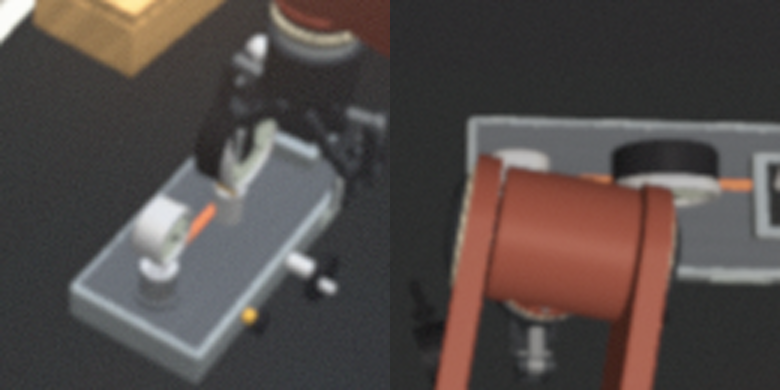

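The crops show the gauge seated in the port, upright, with its dial to the front and its collar on the port collar. Next is the lever: shut the fingers, move behind the ball and descend.

```bash

python3 rem.py 0.625 -0.312 0.27 1.487
python3 - <<'E'
from h import *
im=cv2.imread('pics/top2.png');s=cv2.imread('pics/side0.png');t0=cv2.imread('pics/top0.png')
from scipy import ndimage as nd
pc=[]
for im,(x0,x1,y0,y1) in((t0,(440,456,183,199)),(s,(370,384,109,122))):
    m=im[y0:y1,x0:x1].min(2)>125;l,k=nd.label(m);m=l==np.argmax(nd.sum(m,l,range(1,k+1)))+1
    m=nd.binary_opening(m,iterations=2);cy,cx=nd.center_of_mass(m);pc.append((x0+cx,y0+cy));print(pc[-1],m.sum())
q=least_squares(lambda p:np.r_[proj('top',[p[0],p[1],.169])[0]-pc[0],proj('side',[p[0],p[1],.169])[0]-pc[1]],[.58,-.3]);print(q.x,q.fun)
E
```

```text
t 15.525 pos [ 0.431 -0.027  0.276] yaw 1.4851431808220015 F [ 0.654 -0.066  0.172] grip 0.0 0.08554677422750834 q [-0.235 -0.459  1.979  0.     1.62  -0.149]
turn shares [ 0.021  0.003 -0.021] shift shares now [-8.922  7.25   0.216]  after turn [-8.935  7.234  0.201]
(np.float64(447.70454545454544), np.float64(191.70454545454547)) 88
(np.float64(376.6290322580645), np.float64(115.90322580645162)) 62
[ 0.579  -0.3069] [ 0.0311 -0.4035  0.3478  0.3842]
```

```bash

python3 -m jog '[[0,0,0,-0.8,0.6,0,-1],[0,0,0,-1,0.8,0,-1],[0,0,0,-1,0.8,0,-1],[0,0,0,-1,0.8,0,-1],[0,0,0,-1,0.8,0,-1]]' >/dev/null
python3 -m jog '[[0,0,0,-1,0.8,0,-1],[0,0,0,-1,0.8,0,-1],[0,0,0,-1,0.8,0,-1],[0,0,0,-0.8,0.8,0,-1],[0,0,0,-0.3,0.2,0,-1]]' >/dev/null
python3 -m jog '[[0,0,0,0,0,0,-1],[0,0,0,0,0,0,-1]]'
python3 rem.py 0.624 -0.311 0.156 1.487
python3 -m jog '[[0,0,0,0,0,1,-1],[0,0,0,0,0,1,-1],[0,0,0,0,0,1,-1],[0,0,0,0,0,0.7,-1],[0,0,0,0,0,0,-1]]'
python3 - <<'E'
from h import *
from station import viewer
for n in("side","top"):
    d=viewer.get_image(n);cv2.imwrite(f"pics/{n}3.png",d["img"][:,:,::-1])
a=cv2.imread("pics/side3.png");b=cv2.imread("pics/top3.png")
k=lambda im,x,y:cv2.resize(im[y:y+130,x:x+130],None,fx=3,fy=3,interpolation=cv2.INTER_CUBIC)
cv2.imwrite("pics/m3.png",cv2.hconcat([k(a,310,70),k(b,370,140)]))
E
```

```text
t: 17.02
tool_pos: [0.6247, -0.3106, 0.2753]
tool_rot: [-2.314, -2.125, -0.0]
contact_force: [-1.0, -0.4, -0.2]
opening: -0.0002
grip_force: 0.0
t 17.025 pos [ 0.625 -0.311  0.275] yaw 1.4858547612722839 F [-0.998 -0.399 -0.24 ] grip 0.0 -0.00018748330795646922 q [-0.568  0.2    1.38   0.     1.562 -0.483]
turn shares [-0.    -0.003 -0.013] shift shares now [-0.015 -0.021  3.978]  after turn [-0.014 -0.021  3.978]
t: 17.65
tool_pos: [0.6238, -0.3103, 0.162]
tool_rot: [-2.311, -2.122, 0.001]
contact_force: [0.4, 0.7, -0.8]
opening: -0.0002
grip_force: 0.0
```

View pics/m3.png

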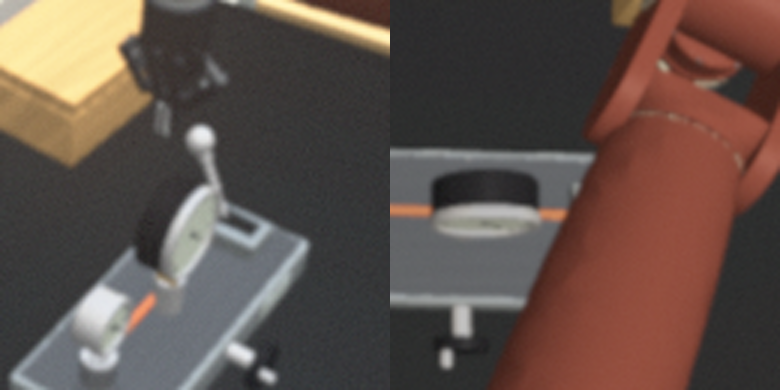

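The side crop shows the shut fingers directly behind the ball, with the tip at about (364,113) and the ball at (376.5,116). Next I'll lower slightly and pull forward.

```bash

python3 -m jog '[[0,0,0,0,0,0.3,-1],[0,0,0,0,-0.3,0,-1],[0,0,0,0,-0.3,0,-1],[0,0,0,0,-0.3,0,-1],[0,0,0,0,0,0,-1]]'
python3 -m jog '[[0,0,0,0,-0.5,0,-1],[0,0,0,0,-0.5,0,-1],[0,0,0,0,-0.5,0,-1],[0,0,0,0,-0.4,0,-1],[0,0,0,0,0,0,-1]]'
python3 rem.py 0.624 -0.311 0.156 1.487
```

```text
t: 18.38
tool_pos: [0.599, -0.3099, 0.1575]
tool_rot: [2.311, 2.121, 0.003]
contact_force: [5.0, -0.7, 3.9]
opening: 0.0001
grip_force: 2.4
t: 19.0
tool_pos: [0.5403, -0.3042, 0.1549]
tool_rot: [-2.315, -2.123, 0.0]
contact_force: [3.5, -0.9, 3.2]
opening: 0.0
grip_force: 2.0
t 19.0 pos [ 0.54  -0.304  0.155] yaw 1.4845397654988608 F [ 3.503 -0.904  3.209] grip 1.9878796488046646 2.274691334720678e-05 q [-0.633  0.099  1.695 -0.     1.349 -0.546]
turn shares [-0.004 -0.002 -0.028] shift shares now [ 0.015  2.799 -0.037]  after turn [ 0.008  2.799 -0.036]
```

```bash

python3 -m jog '[[0,0,0,0,-0.4,0,-1],[0,0,0,0,-0.4,0,-1],[0,0,0,0,-0.2,0,-1],[0,0,0,0,0,0,-1]]'
python3 -m jog '[[0,0,0,0,-0.15,0,-1],[0,0,0,0,0,0,-1]]'
python3 rem.py 0.624 -0.311 0.156 1.487
```

```text
t: 19.5
tool_pos: [0.5108, -0.3007, 0.1527]
tool_rot: [-2.313, -2.122, -0.001]
contact_force: [6.6, -0.4, -3.2]
opening: -0.0
grip_force: 3.2
t: 19.75
tool_pos: [0.5066, -0.3002, 0.1525]
tool_rot: [-2.313, -2.123, -0.002]
contact_force: [7.6, 0.2, -4.9]
opening: 0.0002
grip_force: 3.6
t 19.75 pos [ 0.507 -0.3    0.152] yaw 1.4852305555776903 F [ 7.569  0.181 -4.935] grip 3.5636794567108154 0.00017599346168052171 q [-0.662  0.03   1.771  0.002  1.343 -0.577]
turn shares [-0.011 -0.031 -0.02 ] shift shares now [-0.024  3.93  -0.121]  after turn [-0.031  3.93  -0.117]
```

```bash

python3 -m jog '[[0,0,0,0,-0.15,0,-1],[0,0,0,0,0,0,-1]]'
python3 -m jog '[[0,0,0,0,-0.12,0,-1],[0,0,0,0,0,0,-1]]'
```

```text
t: 20.0
tool_pos: [0.5035, -0.2999, 0.1525]
tool_rot: [2.314, 2.124, 0.006]
contact_force: [11.7, -1.4, -7.6]
opening: -0.0002
grip_force: 6.0
t: 20.25
tool_pos: [0.5028, -0.2998, 0.1526]
tool_rot: [2.309, 2.12, 0.013]
contact_force: [23.9, -2.8, -13.9]
opening: -0.0001
grip_force: 11.4
```

```bash

python3 -m jog '[[0,0,0,0,-0.05,0,-1],[0,0,0,0,0,0,-1]]'
python3 - <<'E'
from h import *
from station import viewer
b=viewer.get_image("side")["img"][:,:,::-1].copy();cv2.imwrite("pics/side4.png",b)
c=np.array([.579,-.3069]);pv=c-.05*np.array([np.cos(-.084),np.sin(-.084)])
for a in(.8,.88,.95):
    l=.45-a;P=[*(pv+.115*np.sin(l)*np.array([np.cos(-.084),np.sin(-.084)])),.065+.115*np.cos(l)];print(a,proj('side',P))
u,v=proj('side',P)[0].astype(int);cv2.imwrite("pics/m4.png",cv2.resize(b[v-50:v+50,u-60:u+60],None,fx=5,fy=5,interpolation=cv2.INTER_CUBIC));print(u-60,v-50)
E
```

```text
t: 20.5
tool_pos: [0.5025, -0.2998, 0.1526]
tool_rot: [2.307, 2.118, 0.016]
contact_force: [26.7, -4.2, -16.1]
opening: -0.0002
grip_force: 13.6
0.8 [[401.7201 126.248 ]]
0.88 [[403.9411 128.1701]]
0.95 [[405.7862 129.9548]]
345 79
```

View pics/m4.png

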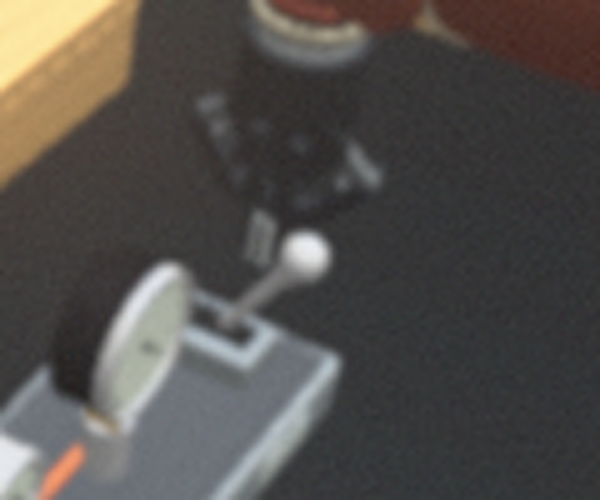

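The ball is at about (405.4,129.6), which matches 0.94 rad, so the lever is at its stop. I'll let it return against the fingers, then back off and lift clear.

```bash

python3 -m jog '[[0,0,0,0,0.4,0,-1],[0,0,0,0,0.7,0,-1],[0,0,0,0,0.8,0,-1],[0,0,0,0,0.8,0,-1],[0,0,0,0,0.8,0,-1]]'
python3 -m jog '[[0,0,0,0,0.8,0,-1],[0,0,0,0,0.5,0,-1],[0,0,0,0,0,-1,-1],[0,0,0,0,0,-1,-1],[0,0,0,0,0,-1,-1]]'
python3 -m jog '[[0,0,0,0,0,-0.5,-1],[0,0,0,0,0,0,-1],[0,0,0,0,0,0,-1],[0,0,0,0,0,0,-1],[0,0,0,0,0,0,-1]]'
python3 - <<'E'
from h import *
from station import viewer
from scipy import ndimage as nd
a=viewer.get_image("side")["img"][:,:,::-1].copy();s=cv2.imread('pics/side0.png');p2=cv2.imread('pics/side2.png')
for im in(s,a):
    m=im[109:122,370:384].min(2)>125;m=nd.binary_opening(m,iterations=2);print(np.array(nd.center_of_mass(m))[::-1]+[370,109],m.sum())
print('gauge change',np.abs(a[155:200,325:355].astype(int)-p2[155:200,325:355]).mean())
for im in(s,a):
    o=im[150:180,262:282].astype(float);sp=im[215:250,220:280].astype(float);mm=im[280:320,290:320].astype(float);print(o.mean(),sp.mean(),mm.mean())
E
```

```text
t: 21.18
tool_pos: [0.6013, -0.3087, 0.1526]
tool_rot: [-2.311, -2.121, 0.003]
contact_force: [1.5, 0.0, 0.1]
opening: 0.0003
grip_force: 0.7
t: 21.8
tool_pos: [0.6392, -0.3122, 0.2433]
tool_rot: [-2.31, -2.12, 0.004]
contact_force: [0.4, -0.5, 0.6]
opening: 0.0001
grip_force: 0.0
t: 22.42
tool_pos: [0.6404, -0.3126, 0.2589]
tool_rot: [-2.313, -2.123, 0.001]
contact_force: [0.4, 0.1, 0.8]
opening: -0.0
grip_force: 0.0
[376.629  115.9032] 62
[376.629  115.9032] 62
gauge change 1.7348148148148148
88.86888888888889 84.45031746031746 127.8375
89.37166666666667 84.7415873015873 128.81972222222223
```

The ball is back at its rest pixel, the gauge has not moved, and the other objects look unchanged.

```bash
python3 -c "
from station import finish_job
print(finish_job())"
```

```text
the job is handed in; nothing more can be done
None
```

The job is handed in at about 22 s of the 67 s allowed: the gauge sits fully home in the test port with its dial to the front, the priming lever went to its stop and returned to rest, and the manometer, spanner and oil bottle look unmoved in the final image; `finish_job()` returned no verdict.

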